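Latch the instrument case

TASK

Get the open instrument case ready for carrying: swing its lid fully shut, lift the wire loop of the draw latch over the hooked keeper on the lid while the lever still stands out, then press the lever down past centre until it snaps home against the case with the loop held in the keeper. Leave the other things on the bench where they are.

Things in the scene. Friction and masses are not known exactly. Their poses are not given: they have to be found in the camera images.
- case: Grey plastic instrument case fixed on the bench (heavy, does not slide), 170 mm deep (its x), 240 mm wide (its y), rim at 85 mm above the bench. Origin: centre of its underside. Its front, with the draw latch at mid-width, looks along its own -x; the lid is hinged along the rear (+x) rim; z up. Its +y end has a carrying handle standing out 17 mm.
- lid (a joint): Lid angle, rad: 0 shut on the rim, grows as it opens (up to 1.6). A stiff friction hinge: it stays where it is left and does not fall; about 1 to 5 N at the free edge swings it shut.
- lid_hinge (a point): Centre of the lid's hinge axis, on the rear rim: 85 mm behind the case's centre (its +x) and 85 mm above the bench. The hinge line runs along the case's y.
- lid_edge (a point): Point on the lid's flat outer top face at mid-width, 20 mm back from its free front edge, so 150 mm from the hinge axis along the lid and 24 mm (the lid's height) above the hinge plane. It moves with the lid; with the lid shut it is 109 mm above the bench.
- keeper (a point): Keeper on the lid's front wall: steel bracket 28 mm wide with upturned hook lip. Point: about where the crossbar's centre lies when hooked, 5 mm out from the wall, 10 mm above the rim (lid shut). Pocket 6 mm wide, open above; the lip's outer face is 11.5 mm out from the wall, its top 4 mm above this point; the wall's top 14 mm above it. Axes: -x outward, y along the front, z up when shut.
- lever (a joint): Angle of the draw latch's lever, rad: 0 = shut, hanging straight down along the case front; 1.57 = straight out; grows upward to 2.3. Light friction holds it where left. With the loop hooked it is pressed down against the loop's springs, hardest at about 1.0 (some 6 N at 32 mm from its pivot, square to the lever), passes centre at about 0.4 and from about 0.3 snaps to 0 by itself and stays.
- lever_pivot (a point): Lever pivot, on a base plate at mid-width of the case front: 19 mm out from the front, 18 mm below the rim, 67 mm above the bench; pivot axis along the case's y. Near the lever's root the loop's legs and springs stand 22 mm to each side of mid-width.
- lever_tip (a point): Point on the lever's outer face near its free end: 45 mm from the pivot along the lever and 6.5 mm off the pivot's line on the outer side (the side that faces up when the lever stands out). The lever is a steel channel 26 mm wide and 46 mm long, ending in a tab bent a little outward, to 57 mm from the pivot.
- crossbar (a point): Middle of the crossbar of the latch's wire loop: 4 mm steel bar, 37 mm long, along the case's y, 41.5 mm from the loop's pin, which is on the lever 15 mm from its pivot (springs let the loop stretch 7 mm). Starts lying outward on its stop, 0.7 rad above the lever. Swings freely (40 g): pushed up and inward past vertical it falls against the lid's front wall, inside the lip.
- motor_center (a point): Bystander: centre of a loose small square stepper motor, 42 mm square, 62 mm high with its shaft.
- driver_grip (a point): Bystander: handle of a loose black-handled screwdriver, 180 mm long, lying on the bench.
- jar_center (a point): Bystander: centre of a loose white jar, 54 mm across, 75 mm high.
- keypad_center (a point): Bystander: centre of a loose white hand-held keypad, 160 x 90 x 27 mm, lying flat.

How it is judged:
On the way, in this order (a step that is already met when the one before it is completed fails the run):
1. the lid is fully shut (value of joint lid below 0.03 rad), for 0.2 s.
2. with the lid shut and the lever still standing out, the loop's crossbar is over the keeper, inside its lip (value of joint lid below 0.04 rad and value of joint lever above 0.9 rad and x of crossbar in the frame of keeper above -0.003 m and z of crossbar in the frame of keeper above -0.003 m), for 0.2 s.
At the end, for the whole second after the job is handed in: The lid is shut (within 0.03 rad), the lever lies home, hanging straight down along the case front (within 0.08 rad), and the crossbar of the loop sits in the keeper's pocket (within about 4 mm) (value of joint lid below 0.03 rad and value of joint lever below 0.08 rad and x of crossbar in the frame of keeper between -0.004 and 0.006 m and z of crossbar in the frame of keeper between -0.004 and 0.003 m); the robot touches nothing.
It fails at once if one of the other things on the bench is moved by more than 25 mm (distance of any of motor_center, driver_grip, jar_center, keypad_center from where it was at the start of the episode above 0.025 m).
It also fails if it takes over 54 s, if anything falls off the work surface, if the arm or the gripper's body presses on something with over 40 N, if the wrist force passes 120 N, or if a joint passes its speed limit or range.

ROBOT

A 6-joint arm with a two-finger parallel gripper is mounted at the origin on the work surface. World frame = base frame: x ahead of the robot, y to its left, z up, the work surface at z = 0. Lengths are in m, angles in rad, forces in N, time in s.
With the tool pointing down it reaches from about 0.3 to 1 m from the base axis. Payload 5.1 kg.
Tool frame: the origin (TCP) lies at the very end of the fingers, on their centre line; the grasp point (between the pads) lies 19 mm behind it (grip_depth is the z of the grasp point in the tool frame, in m); z points along the fingers, y is the line along which they close (so a half turn about z gives the same grasp; the last joint's range is limited). The gripper opens to 95 mm and grips with 3 to 60 N. Pads are 20 mm wide; open, the fingers measure 119 mm over their backs; the gripper's body (75 mm by 180 mm) begins 59 mm behind the grasp point.
Start: joints at [1.176, 0.124, 1.65, -0, 1.367, -0.083], TCP at [0.199, 0.619, 0.215] pointing down, gripper open.
Joint ranges: [-2.61, 2.61], [-1.02, 2.33], [0.03, 2.71], [-1.35, 4.49], [0.32, 2.68], [-2.91, 2.91]. Speed limits (rad/s): [2.57, 2.57, 3.14, 3.14, 3.14, 3.14].

INTERFACE

Orientations are given as a unit quaternion [x, y, z, w].
In Python, from bench import * gives the robot as it stands. The module is installed in compiled form; this text tells all that it offers.
- The arm moves only by the tool send_rows, never from a script. Its argument "rows" is a list of rows, each an object with "translation": the shift along the tool's x, y, z in mm, a list of three; "angular": the turn, a rotation vector about the tool's x, y, z in rad, a list of three; "jaw": the opening, from 0 (shut) to 1 (fully open). A call has 1 to 8 rows; each row shifts and turns the commanded pose from where the row before left it, along the tool's axes as they then stand; what a row does not reach is not made up. A row lasts 1/10 s, in which the tool goes at most 50 mm and 8.59 degrees, less where a joint would pass 70% of its speed; a pose out of reach is approached as far as the arm can. A call is refused whole if a number of a shift passes 50 or a number of a turn 0.15, either way. A call with a gripper value outside its range is refused whole. The fingers move at their own pace and stop on an object; "grip_force" is the grip in N (left out, the last holds). Time passes only in rows, so rows that do not move let the fingers close. It gives the time, the measured TCP pose, the force, the opening and the grip force at its end, in the units of the state.
- state(): the state, without advancing time (a new reading comes with each control period).
- camera(name): name is "side" or "top" or "wrist"; returns the picture (384x512x3 uint8, red, green, blue); there is no depth.
- calibration(name): a dict with "camera_matrix" (3x3 intrinsics, pixels), "pose" (4x4, takes a point from camera to world coordinates). Camera axes: x right, y up, looking along -z (the intrinsics and any distortion apply to the point x, -y, -z); pixel columns grow to the right and rows downward; lengths in m; the calibration is good to about 2 mm. A picture is of the moment at which its call begins: read the wrist's pose just before it. calibration takes no time and is no camera call; for the wrist camera it gives the pose at the moment of the call.
- job_done(): hands the job in; it is judged then, once.
The state is a dict: "clock": time; "qpos": joint angles; "joint_vel": joint speeds; "joint_efforts": joint torques, N m; "tcp_pos": TCP position; "orientation": TCP orientation; "force": force on the tool from outside, world axes, zero at the start; "torque": the same for the moment, N m; "width": opening from 0.0 (shut) to 1.0 (fully open); "grasp_force": force on a finger pad.
Only numpy, scipy, OpenCV 4.12 (cv2) and the standard library are available. Lean on these libraries where they do the work, as an engineer would, in place of code of your own. Each camera call takes 0.05 s, during which the arm holds its last target. There are 200 camera calls.

## Working session

There is one attempt and no reset: what is moved stays moved. The work goes in short steps, Python scripts to look and compute and a tool call to move; the robot and the scene stay as the last step left them, time stands still between calls to the robot, and variables do not carry over. Pictures are saved under pics/ and viewed, at most 10 in all, crops included, and the job is handed in when it is done.

Besides the shell and the picture viewer there is one more tool, called as name(argument=value, ...), one argument or row to a line, values as JSON. send_rows: Moves the arm, as the interface text tells. Its arguments: {"type":"object","properties":{"rows":{"type":"array","items":{"type":"object","properties":{"translation":{"type":"array","items":{"type":"number"}},"angular":{"type":"array","items":{"type":"number"}},"jaw":{"type":"number"}}}},"grip_force":{"type":"number"}},"required":["rows"]}

```bash
mkdir -p pics; cat > h.py <<'E'
from bench import *
import numpy as np, cv2
from scipy.spatial.transform import Rotation as R
def snap(n,f): 
    im=camera(n); cv2.imwrite('pics/'+f,im[:,:,::-1]); return im
def proj(n,P):
    c=calibration(n);T=np.linalg.inv(np.array(c['pose']));P=np.atleast_2d(P)
    q=P@T[:3,:3].T+T[:3,3]; q=q*[1,-1,-1]; u=q@np.array(c['camera_matrix']).T
    return u[:,:2]/u[:,2:]
def ray(n,uv,z):
    c=calibration(n);T=np.array(c['pose']);d=np.linalg.inv(np.array(c['camera_matrix']))@[uv[0],uv[1],1]
    d=T[:3,:3]@(d*[1,-1,-1]);o=T[:3,3];return o+d*(z-o[2])/d[2]
E
python3 - <<'E'
from h import *
a=snap('side','s0.png');b=snap('top','t0.png')
for n in ('side','top','wrist'):
    c=calibration(n);print(n,{k:np.round(v,3).tolist() for k,v in c.items()})
print(state())
E
```

```text
side {'camera_matrix': [[348.069, 0.0, 260.005], [0.0, 348.069, 189.21], [0.0, 0.0, 1.0]], 'pose': [[-0.875, -0.398, 0.275, 0.801], [0.483, -0.726, 0.49, 0.513], [0.005, 0.562, 0.827, 0.882], [0.0, 0.0, 0.0, 1.0]]}
top {'camera_matrix': [[427.35, 0.0, 248.555], [0.0, 427.35, 194.305], [0.0, 0.0, 1.0]], 'pose': [[-0.0, 0.998, -0.07, 0.448], [-1.0, 0.0, 0.008, 0.044], [0.008, 0.07, 0.997, 1.222], [0.0, 0.0, 0.0, 1.0]]}
wrist {'camera_matrix': [[298.321, 0.0, 253.782], [0.0, 298.321, 191.241], [0.0, 0.0, 1.0]], 'pose': [[0.307, -0.913, -0.268, 0.122], [0.952, 0.293, 0.089, 0.644], [-0.003, -0.283, 0.959, 0.383], [0.0, 0.0, 0.0, 1.0]]}
{'clock': 0.1, 'qpos': array([ 1.17639300e+00,  1.24457390e-01,  1.65154200e+00,  2.64195239e-05,
        1.36748820e+00, -8.25855445e-02]), 'joint_vel': array([-0.00195096, -0.00049123, -0.00284003,  0.00033591, -0.00191614,
       -0.00177763]), 'joint_efforts': array([ 1.83453953e-04, -4.18880367e+01, -3.61097181e+01,  7.77514488e-02,
        4.61326155e-02, -7.27677093e-05]), 'tcp_pos': array([0.1992006 , 0.61811365, 0.21349594]), 'orientation': array([ 1.55280605e-01,  9.87869949e-01, -9.17597401e-04, -2.36399670e-04]), 'force': array([0.19029578, 0.16113709, 0.26826627]), 'torque': array([ 0.06089316, -0.04704575,  0.00212889]), 'grasp_force': 0.0, 'width': 0.9973501826544137}
```

View pics/t0.png

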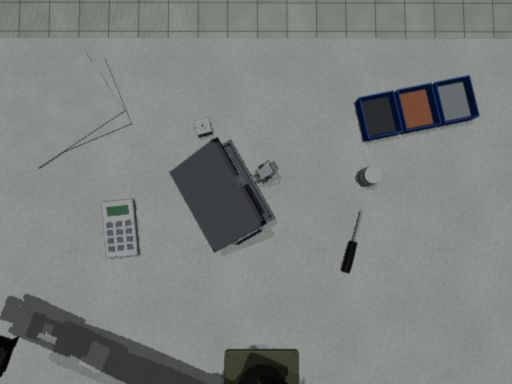

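View pics/s0.png

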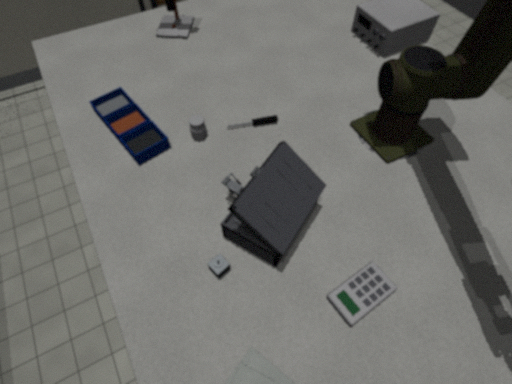

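```bash
python3 - <<'E'
import cv2,numpy as np
t=cv2.imread('pics/t0.png')[120:270,150:300];s=cv2.imread('pics/s0.png')[130:280,200:350]
g=lambda a:cv2.resize(np.clip(a.astype(float)*1.8,0,255).astype('uint8'),None,fx=2.66,fy=2.66,interpolation=cv2.INTER_CUBIC)
cv2.imwrite('pics/z0.png',np.hstack([g(t),g(s)]))
E
```

```text
(no output)
```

View pics/z0.png

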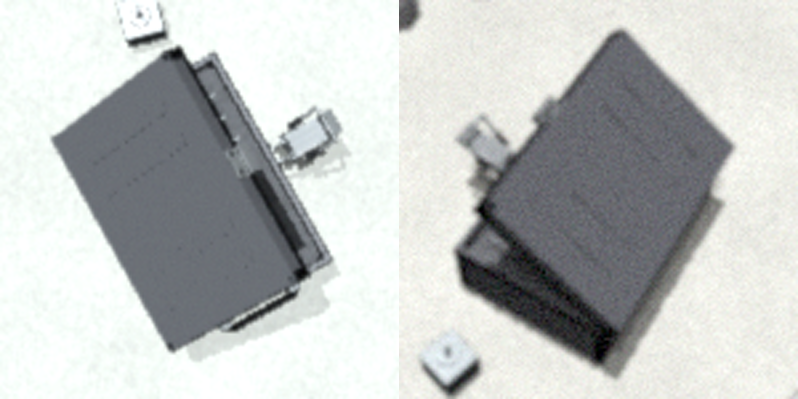

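```bash
cat >> h.py <<'E'
def case2w(p,P):  # p=x,y,yaw
    P=np.atleast_2d(P).astype(float);c,s=np.cos(p[2]),np.sin(p[2])
    return np.c_[p[0]+c*P[:,0]-s*P[:,1],p[1]+s*P[:,0]+c*P[:,1],P[:,2]]
def lid(a,l,y,h): return [.085-l*np.cos(a)+h*np.sin(a)*1.0, y, .085+l*np.sin(a)+h*np.cos(a)]
E
python3 - <<'E'
from h import *
from scipy.optimize import least_squares
T=lambda u,v:(u/2.66+150-.3,v/2.66+120-.3)
S=lambda u,v:((u-399)/2.66+200-.3,v/2.66+130-.3)
top=[T(177,48),T(300,278),T(52,137),T(172,350),T(212,53),T(330,258)]
side=[S(482,207),S(620,30),S(615,330),S(733,148),S(458,252)]
def pts(q):
    a=q[3];L=[lid(a,.17,-.12,.024),lid(a,.17,.12,.024),lid(a,0,-.12,.024),lid(a,0,.12,.024),[-.085,-.12,.085],[-.085,.12,.085]]
    return case2w(q,L)
def f(q):
    P=pts(q);return np.r_[(proj('top',P)-top).ravel(),(proj('side',P[:5])-side).ravel()]
r=least_squares(f,[.47,.1,2.1,.6],loss='soft_l1')
print(r.x,np.round(f(r.x).reshape(-1,2),1).tolist())
q=r.x
for n,p in dict(hinge=[.085,0,.085],edge=lid(q[3],.15,0,.024),edgemost=lid(q[3],.17,0,.024),piv=[-.104,0,.067],keep=[-.09,0,.095]).items():
    print(n,case2w(q,p).round(4))
# lever tab end seen in top at (335,122) zoomed; project candidates
for la in (1.4,1.57,1.8,2.0,2.2):
    d=np.array([-np.sin(la),0,-np.cos(la)]);nrm=np.array([-np.cos(la),0,np.sin(la)])
    piv=np.array([-.104,0,.067]); pin=piv+.015*d; b=la+.7
    cb=pin+.0415*np.array([-np.sin(b),0,-np.cos(b)])
    P=case2w(q,[piv+.057*d,cb])
    z=(proj('top',P)-[149.7,119.7])*2.66; zs=(proj('side',P)-[199.7,129.7])*2.66+[399,0]
    print(la,z.round(0).tolist(),zs.round(0).tolist(),P.round(3).tolist())
for n,uv,h in (('motor',(203,126),.04),('driver',(349,255),.01),('jar',(371,176),.07)): print(n,ray('top',uv,h).round(3))
E
```

```text
[0.53073535 0.10034015 2.0822195  0.56565161] [[-1.9, 0.1], [0.5, 0.0], [-0.2, -0.0], [-1.0, 0.1], [0.8, -0.5], [0.4, 0.3], [-0.5, -0.0], [-0.6, 0.2], [1.4, 0.7], [0.8, -0.7], [-1.2, -1.6]]
hinge [[0.4891 0.1745 0.085 ]]
edge [[0.5448 0.0752 0.1857]]
edgemost [[0.5531 0.0605 0.1964]]
piv [[0.5816 0.0096 0.067 ]]
keep [[0.5748 0.0219 0.095 ]]
1.4 [[335.0, 122.0], [332.0, 121.0]] [[465.0, 145.0], [467.0, 132.0]] [[0.609, -0.039, 0.057], [0.606, -0.034, 0.085]]
1.57 [[337.0, 120.0], [330.0, 122.0]] [[463.0, 140.0], [469.0, 129.0]] [[0.61, -0.04, 0.067], [0.605, -0.031, 0.094]]
1.8 [[336.0, 119.0], [324.0, 124.0]] [[464.0, 133.0], [474.0, 127.0]] [[0.609, -0.039, 0.08], [0.601, -0.025, 0.104]]
2.0 [[334.0, 120.0], [317.0, 127.0]] [[466.0, 129.0], [480.0, 126.0]] [[0.607, -0.036, 0.091], [0.597, -0.018, 0.111]]
2.2 [[329.0, 121.0], [309.0, 131.0]] [[469.0, 126.0], [487.0, 127.0]] [[0.604, -0.031, 0.101], [0.592, -0.01, 0.116]]
motor [0.723 0.163 0.04 ]
driver [ 0.362 -0.248  0.01 ]
jar [ 0.579 -0.297  0.07 ]
```

send_rows(
  rows=[
    {"translation": [0,0,-30],"angular": [0,0,0.149],"jaw": 0},
    {"translation": [0,0,-30],"angular": [0,0,0.149],"jaw": 0},
    {"translation": [0,0,0],"angular": [0,0,0.149],"jaw": 0},
    {"translation": [0,0,0],"angular": [0,0,0.149],"jaw": 0},
    {"translation": [0,0,0],"angular": [0,0,0.149],"jaw": 0},
    {"translation": [0,0,0],"angular": [0,0,0],"jaw": 0},
  ],
  grip_force=30,
)

```text
clock: 0.7
tcp_pos: [0.1993, 0.6184, 0.274]
orientation: [0.504, 0.864, -0.001, 0.0]
force: [-0.2, -0.2, -0.0]
width: 0.555
grasp_force: 0.0
```

```bash
cat >> h.py <<'E'
Q=[.53073535,.10034015,2.0822195]
def where():
    s=state();p=s['tcp_pos'];c,n=np.cos(Q[2]),np.sin(Q[2]);d=p-[Q[0],Q[1],0]
    M=R.from_quat(s['orientation']).as_matrix()
    print('t',round(s['clock'],2),'case mm',np.round([1e3*(c*d[0]+n*d[1]),1e3*(-n*d[0]+c*d[1]),1e3*p[2]],1),'yaw err',round(np.arctan2(M[1,0],M[0,0])-Q[2],4),'z',M[:,2].round(3),'F',s['force'].round(1),'w',round(s['width'],3))
E
python3 -c "
from h import *
where()"
```

```text
t 0.7 case mm [614.   35.5 274. ] yaw err 0.0029 z [-0.    -0.001 -1.   ] F [-0.2 -0.2 -0. ] w 0.555
```

send_rows(
  rows=[
    {"translation": [-40,2,0],"jaw": 0},
    {"translation": [-40,2,0],"jaw": 0},
    {"translation": [-40,2,0],"jaw": 0},
    {"translation": [-40,2,0],"jaw": 0},
    {"translation": [-40,2,0],"jaw": 0},
    {"translation": [-40,3,0],"jaw": 0},
    {"translation": [-40,3,0],"jaw": 0},
    {"translation": [-40,3,0],"jaw": 0},
  ],
)

```text
invalid input at $.rows[0]: expected keys translation, angular, jaw
```

send_rows(
  rows=[
    {"translation": [-40,2,0],"jaw": 0},
    {"translation": [-40,2,0],"jaw": 0},
    {"translation": [-40,2,0],"jaw": 0},
    {"translation": [-40,2,0],"jaw": 0},
    {"translation": [-40,2,0],"jaw": 0},
    {"translation": [-40,2,0],"jaw": 0},
    {"translation": [-40,2,0],"jaw": 0},
    {"translation": [-40,2,0],"jaw": 0},
  ],
)

```text
invalid input at $.rows[0]: expected keys translation, angular, jaw
```

send_rows(
  rows=[
    {"translation": [0,0,0],"angular": [0,0,0],"jaw": 0},
    {"translation": [0,0,0],"jaw": 0},
  ],
)

```text
invalid input at $.rows[1]: expected keys translation, angular, jaw
```

```bash
python3 -c "
from h import *
where()
snap('wrist','w1.png')"
```

```text
t 0.7 case mm [614.   35.5 274. ] yaw err 0.0029 z [-0.    -0.001 -1.   ] F [-0.2 -0.2 -0. ] w 0.555
```

View pics/w1.png

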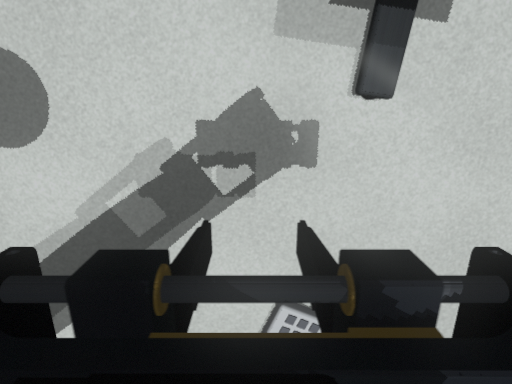

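The calls were refused because `angular` was missing, so this picture only shows empty bench, with the fingers at columns 205 and 305. I'll resend with `angular` in every row.

send_rows(
  rows=[
    {"translation": [-40,2,0],"angular": [0,0,0],"jaw": 0},
    {"translation": [-40,2,0],"angular": [0,0,0],"jaw": 0},
    {"translation": [-40,2,0],"angular": [0,0,0],"jaw": 0},
    {"translation": [-40,2,0],"angular": [0,0,0],"jaw": 0},
    {"translation": [-40,2,0],"angular": [0,0,0],"jaw": 0},
    {"translation": [-40,3,0],"angular": [0,0,0],"jaw": 0},
    {"translation": [-40,3,0],"angular": [0,0,0],"jaw": 0},
    {"translation": [-40,3,0],"angular": [0,0,0],"jaw": 0},
  ],
)

```text
clock: 1.55
tcp_pos: [0.3738, 0.3478, 0.2745]
orientation: [0.503, 0.865, -0.0, 0.0]
force: [0.5, 0.4, 1.2]
width: 0.003
grasp_force: 0.0
```

send_rows(
  rows=[
    {"translation": [-40,2,0],"angular": [0,0,0],"jaw": 0},
    {"translation": [-40,2,0],"angular": [0,0,0],"jaw": 0},
    {"translation": [-40,2,0],"angular": [0,0,0],"jaw": 0},
    {"translation": [-40,2,0],"angular": [0,0,0],"jaw": 0},
    {"translation": [-40,2,0],"angular": [0,0,0],"jaw": 0},
    {"translation": [-40,2,0],"angular": [0,0,0],"jaw": 0},
    {"translation": [-40,2,0],"angular": [0,0,0],"jaw": 0},
    {"translation": [0,0,0],"angular": [0,0,0],"jaw": 0},
  ],
)

```text
clock: 2.35
tcp_pos: [0.5246, 0.1089, 0.2741]
orientation: [0.505, 0.863, -0.001, 0.0]
force: [-0.6, -0.0, -0.9]
width: 0.005
grasp_force: 0.0
```

```bash
python3 -c "
from h import *
where()"
```

```text
t 2.35 case mm [ 10.5   1.1 274.1] yaw err 0.0004 z [-0.    -0.001 -1.   ] F [-0.6 -0.  -0.9] w 0.005
```

send_rows(
  rows=[
    {"translation": [-35,0,30],"angular": [0,0,0],"jaw": 0},
    {"translation": [0,0,40],"angular": [0,0,0],"jaw": 0},
    {"translation": [-5,0,8],"angular": [0,0,0],"jaw": 0},
    {"translation": [-5,0,8],"angular": [0,0,0],"jaw": 0},
    {"translation": [-5,0,8],"angular": [0,0,0],"jaw": 0},
    {"translation": [-5,0,8],"angular": [0,0,0],"jaw": 0},
    {"translation": [-5,0,10],"angular": [0,0,0],"jaw": 0},
    {"translation": [-4,0,10],"angular": [0,0,0],"jaw": 0},
  ],
)

```text
clock: 3.15
tcp_pos: [0.5562, 0.0559, 0.1534]
orientation: [0.504, 0.864, 0.0, 0.002]
force: [0.5, -0.6, 2.8]
width: 0.003
grasp_force: 1.2
```

```bash
python3 -c "
from h import *
where()"
```

```text
t 3.15 case mm [-51.2  -0.4 153.4] yaw err 0.0029 z [ 0.004 -0.001 -1.   ] F [ 0.5 -0.6  2.8] w 0.003
```

Contact, 2.8 N. Continue down.

send_rows(
  rows=[
    {"translation": [-3,0,10],"angular": [0,0,0],"jaw": 0},
    {"translation": [-3,0,10],"angular": [0,0,0],"jaw": 0},
    {"translation": [-2,0,10],"angular": [0,0,0],"jaw": 0},
    {"translation": [-1,0,6],"angular": [0,0,0],"jaw": 0},
    {"translation": [0,0,4],"angular": [0,0,0],"jaw": 0},
    {"translation": [0,0,3],"angular": [0,0,0],"jaw": 0},
    {"translation": [0,0,0],"angular": [0,0,0],"jaw": 0},
  ],
)

```text
clock: 3.85
tcp_pos: [0.5586, 0.0491, 0.1093]
orientation: [0.504, 0.864, -0.0, -0.001]
force: [-0.3, -0.5, 0.1]
width: 0.004
grasp_force: 0.0
```

```bash
python3 -c "
from h import *
where()"
```

```text
t 3.85 case mm [-58.3   0.8 109.3] yaw err 0.0026 z [-0.001  0.001 -1.   ] F [-0.3 -0.5  0.1] w 0.004
```

send_rows(
  rows=[
    {"translation": [0,0,1],"angular": [0,0,0],"jaw": 0},
    {"translation": [0,0,1],"angular": [0,0,0],"jaw": 0},
    {"translation": [0,0,0],"angular": [0,0,0],"jaw": 0},
  ],
)

```text
clock: 4.15
tcp_pos: [0.5587, 0.0492, 0.1092]
orientation: [0.504, 0.864, -0.0, -0.001]
force: [-5.1, -0.9, 9.7]
width: 0.003
grasp_force: 4.6
```

send_rows(
  rows=[
    {"translation": [0,0,1],"angular": [0,0,0],"jaw": 0},
    {"translation": [0,0,0],"angular": [0,0,0],"jaw": 0},
  ],
)

```text
clock: 4.35
tcp_pos: [0.5587, 0.0492, 0.1091]
orientation: [0.504, 0.864, -0.0, -0.001]
force: [-8.4, -0.5, 14.3]
width: 0.002
grasp_force: 6.8
```

send_rows(
  rows=[
    {"translation": [0,0,-30],"angular": [0,0,0],"jaw": 0},
    {"translation": [-10,0,-40],"angular": [0,0,0],"jaw": 0},
    {"translation": [-40,0,-10],"angular": [0,0,0],"jaw": 0},
    {"translation": [-40,0,0],"angular": [0,0,0],"jaw": 0},
    {"translation": [-40,0,0],"angular": [0,0,0],"jaw": 0},
    {"translation": [-10,0,0],"angular": [0,0,0],"jaw": 0},
    {"translation": [0,0,0],"angular": [0,0,0],"jaw": 0},
  ],
)

```text
clock: 5.05
tcp_pos: [0.6278, -0.0739, 0.1858]
orientation: [0.505, 0.863, 0.0, -0.001]
force: [-1.2, 1.2, -1.0]
width: 0.001
grasp_force: 0.0
```

```bash
python3 - <<'E'
from h import *
where()
c=calibration('wrist');a=snap('wrist','w2.png');b=snap('side','s2.png')
t=camera('top')
g=lambda im,x,y,w,h,k:cv2.resize(im[y:y+h,x:x+w],None,fx=k,fy=k,interpolation=cv2.INTER_CUBIC)
o=np.zeros((600,800,3),'uint8');o[:300,:400]=g(a,0,0,512,384,.78125)
o[:300,400:800]=g(b,195,120,100,75,4);o[300:,:400]=g(t,230,130,100,75,4)
pv=proj('wrist',case2w(Q,[[-.104,0,.067]]))[0];print(pv)
x,y=int(np.clip(pv[0]-128,0,256)),int(np.clip(pv[1]-96,0,192));print(x,y)
o[300:,400:]=g(a,x,y,256,192,1.5625)
cv2.imwrite('pics/m2.png',np.clip(o[:,:,::-1]*1.3,0,255).astype('uint8'))
np.save('wc.npy',c['pose'])
E
```

```text
t 5.05 case mm [-199.4    0.6  185.8] yaw err 0.0006 z [-0.001  0.001 -1.   ] F [-1.2  1.2 -1. ] w 0.001
[254.98949258  89.38784094]
126 0
```

View pics/m2.png

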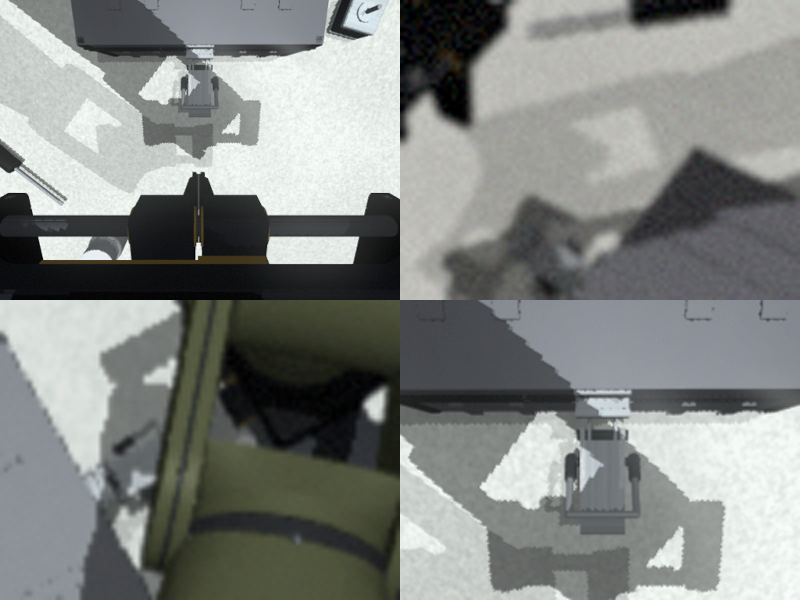

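```bash
python3 - <<'E'
from h import *
print(proj('wrist',case2w(Q,[[-.085,0,.109],[-.0965,0,.099]])).round(1).tolist())
for la in np.arange(1.2,2.31,.1):
    d=np.array([-np.sin(la),0,-np.cos(la)]);n=np.array([-np.cos(la),0,np.sin(la)])
    piv=np.array([-.104,0,.067]); pin=piv+.015*d; b=la+.7
    cb=pin+.0415*np.array([-np.sin(b),0,-np.cos(b)])
    print(round(la,1),proj('wrist',case2w(Q,[piv+.057*d+.006*n,piv+.046*d+.0065*n,cb])).round(1)[:,1],(piv+.057*d)[[0,2]].round(3),cb[[0,2]].round(3))
E
```

```text
[[255.2, 60.7], [255.1, 77.8]]
1.2 [147.4 137.9 148.7] [-0.157  0.046] [-0.157  0.075]
1.3 [149.4 139.3 148.4] [-0.159  0.052] [-0.156  0.08 ]
1.4 [151.  140.2 147.5] [-0.16   0.057] [-0.155  0.085]
1.5 [152.  140.7 145.9] [-0.161  0.063] [-0.153  0.09 ]
1.6 [152.4 140.7 143.7] [-0.161  0.069] [-0.15   0.095]
1.7 [152.3 140.2 140.8] [-0.161  0.074] [-0.147  0.1  ]
1.8 [151.4 139.2 137.2] [-0.16  0.08] [-0.143  0.104]
1.9 [150.  137.6 133. ] [-0.158  0.085] [-0.14   0.107]
2.0 [147.8 135.4 128.1] [-0.156  0.091] [-0.135  0.111]
2.1 [144.9 132.7 122.5] [-0.153  0.096] [-0.131  0.114]
2.2 [141.2 129.4 116.4] [-0.15   0.101] [-0.126  0.116]
2.3 [136.8 125.5 109.8] [-0.147  0.105] [-0.121  0.118]
```

send_rows(
  rows=[
    {"translation": [0,0,35],"angular": [0,0,0],"jaw": 0},
    {"translation": [0,0,35],"angular": [0,0,0],"jaw": 0},
    {"translation": [10,0,25],"angular": [0,0,0],"jaw": 0},
    {"translation": [10,0,0],"angular": [0,0,0],"jaw": 0},
    {"translation": [0,0,0],"angular": [0,0,0],"jaw": 0},
  ],
)

```text
clock: 5.7
tcp_pos: [0.6171, -0.0536, 0.0918]
orientation: [0.503, 0.864, -0.0, -0.001]
force: [0.6, -0.4, 0.3]
width: 0.007
grasp_force: 0.0
```

```bash
python3 -c "
from h import *
where()"
```

```text
t 5.7 case mm [-1.765e+02  1.000e-01  9.180e+01] yaw err 0.0049 z [-0.001  0.001 -1.   ] F [ 0.6 -0.4  0.3] w 0.007
```

send_rows(
  rows=[
    {"translation": [8,0,0],"angular": [0,0,0],"jaw": 0},
    {"translation": [8,0,0],"angular": [0,0,0],"jaw": 0},
    {"translation": [7,0,0],"angular": [0,0,0],"jaw": 0},
    {"translation": [7,0,0],"angular": [0,0,0],"jaw": 0},
    {"translation": [6,0,0],"angular": [0,0,0],"jaw": 0},
    {"translation": [0,0,0],"angular": [0,0,0],"jaw": 0},
  ],
)

```text
clock: 6.3
tcp_pos: [0.5999, -0.0236, 0.0916]
orientation: [0.504, 0.864, -0.0, -0.0]
force: [0.5, -0.2, 0.4]
width: 0.005
grasp_force: 0.0
```

send_rows(
  rows=[
    {"translation": [6,0,-1],"angular": [0,0,0],"jaw": 0},
    {"translation": [6,0,-1],"angular": [0,0,0],"jaw": 0},
    {"translation": [6,0,-1],"angular": [0,0,0],"jaw": 0},
    {"translation": [4,0,-1],"angular": [0,0,0],"jaw": 0},
    {"translation": [0,0,0],"angular": [0,0,0],"jaw": 0},
  ],
)

```text
clock: 6.8
tcp_pos: [0.5894, -0.0046, 0.0958]
orientation: [0.504, 0.864, 0.0, 0.0]
force: [0.1, 0.1, -0.9]
width: 0.006
grasp_force: 0.0
```

```bash
python3 - <<'E'
from h import *
where()
a=snap('wrist','w3.png')
cv2.imwrite('pics/m3.png',cv2.resize(a[0:240,128:384,::-1],None,fx=2.4,fy=2.4,interpolation=cv2.INTER_CUBIC))
P=case2w(Q,[[-.09,0,.095],[-.0965,0,.099],[-.085,0,.109],[-.119,0,.1105]])
print(((proj('wrist',P)-[128,0])*2.4).round().tolist())
E
```

```text
t 6.8 case mm [-120.2    0.3   95.8] yaw err 0.0032 z [ 0.  0. -1.] F [ 0.1  0.1 -0.9] w 0.006
[[305.0, 460.0], [305.0, 490.0], [305.0, 457.0], [304.0, 595.0]]
```

View pics/m3.png

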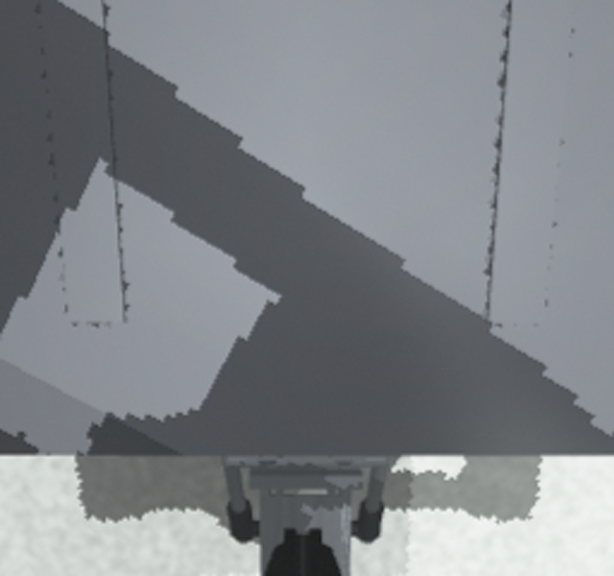

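send_rows(
  rows=[
    {"translation": [-10,0,-4],"angular": [0,0,0],"jaw": 0},
    {"translation": [-10,0,0],"angular": [0,0,0],"jaw": 0},
    {"translation": [-30,0,-20],"angular": [0,0,0],"jaw": 0},
    {"translation": [-30,0,-20],"angular": [0,0,0],"jaw": 0},
    {"translation": [0,0,0],"angular": [0,0,0],"jaw": 0},
  ],
)

```text
clock: 7.35
tcp_pos: [0.6328, -0.079, 0.1438]
orientation: [0.506, 0.863, 0.001, 0.004]
force: [0.6, 0.3, 0.5]
width: 0.002
grasp_force: 0.0
```

```bash
python3 - <<'E'
from h import *
where()
a=snap('wrist','w4.png')
P=case2w(Q,[[-.09,0,.095],[-.0965,0,.099],[-.085,0,.109],[-.161,0,.074]])
p=proj('wrist',P);y0=max(0,int(p[0,1])-60)
cv2.imwrite('pics/m4.png',cv2.resize(a[y0:y0+140,178:338,::-1],None,fx=4,fy=4,interpolation=cv2.INTER_CUBIC))
print(((p-[178,y0])*4).round().tolist())
E
```

```text
t 7.35 case mm [-206.3   -1.2  143.8] yaw err -0.001 z [ 0.008 -0.003 -1.   ] F [0.6 0.3 0.5] w 0.002
[[302.0, 205.0], [302.0, 244.0], [302.0, 154.0], [302.0, 610.0]]
```

View pics/m4.png

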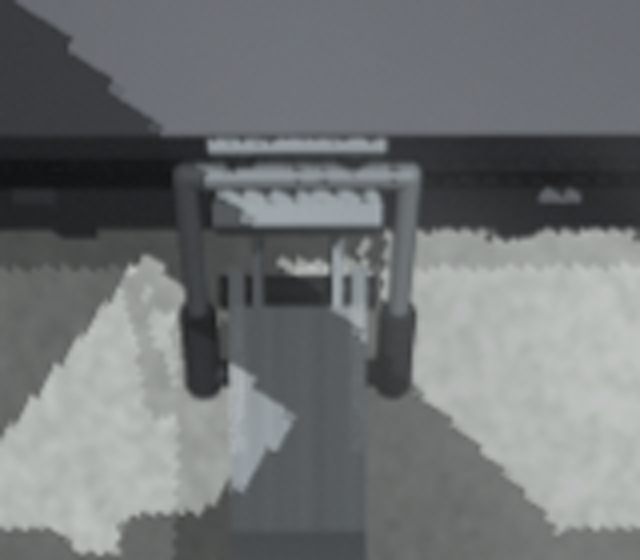

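send_rows(
  rows=[
    {"translation": [26,0,0],"angular": [0,0,0],"jaw": 0},
    {"translation": [26,0,15],"angular": [0,0,0],"jaw": 0},
    {"translation": [2,0,20],"angular": [0,0,0],"jaw": 0},
    {"translation": [0,0,0],"angular": [0,0,0],"jaw": 0},
    {"translation": [0,0,0],"angular": [0,0,0],"jaw": 0},
  ],
)

```text
clock: 7.9
tcp_pos: [0.6016, -0.0276, 0.1038]
orientation: [0.504, 0.864, -0.0, -0.001]
force: [0.0, -1.1, 1.0]
width: 0.005
grasp_force: 0.0
```

```bash
python3 -c "
from h import *
where()"
```

```text
t 7.9 case mm [-146.3    0.8  103.8] yaw err 0.0028 z [-0.002  0.    -1.   ] F [ 0.  -1.1  1. ] w 0.005
```

send_rows(
  rows=[
    {"translation": [0,0,12],"angular": [0,0,0],"jaw": 0},
    {"translation": [0,0,8],"angular": [0,0,0],"jaw": 0},
    {"translation": [-1,0,6],"angular": [0,0,0],"jaw": 0},
    {"translation": [-1,0,6],"angular": [0,0,0],"jaw": 0},
    {"translation": [-1,0,6],"angular": [0,0,0],"jaw": 0},
    {"translation": [0,0,0],"angular": [0,0,0],"jaw": 0},
  ],
)

```text
clock: 8.5
tcp_pos: [0.6035, -0.0305, 0.0656]
orientation: [0.504, 0.864, -0.0, -0.0]
force: [0.7, 0.4, -0.0]
width: 0.007
grasp_force: 0.0
```

send_rows(
  rows=[
    {"translation": [-1,0,5],"angular": [0,0,0],"jaw": 0},
    {"translation": [0,0,5],"angular": [0,0,0],"jaw": 0},
    {"translation": [0,0,4],"angular": [0,0,0],"jaw": 0},
    {"translation": [0,0,0],"angular": [0,0,0],"jaw": 0},
  ],
)

```text
clock: 8.9
tcp_pos: [0.6047, -0.0313, 0.0526]
orientation: [0.504, 0.864, 0.0, 0.0]
force: [0.7, -0.4, 1.8]
width: 0.005
grasp_force: 0.8
```

```bash
python3 -c "
from h import *
where()"
```

```text
t 8.9 case mm [-1.51e+02 -1.00e-01  5.26e+01] yaw err 0.0026 z [ 0.001 -0.    -1.   ] F [ 0.7 -0.4  1.8] w 0.005
```

send_rows(
  rows=[
    {"translation": [2,0,4],"angular": [0,0,0],"jaw": 0},
    {"translation": [2,0,4],"angular": [0,0,0],"jaw": 0},
    {"translation": [3,0,4],"angular": [0,0,0],"jaw": 0},
    {"translation": [3,0,3],"angular": [0,0,0],"jaw": 0},
    {"translation": [0,0,0],"angular": [0,0,0],"jaw": 0},
  ],
)

```text
clock: 9.4
tcp_pos: [0.5984, -0.0221, 0.0364]
orientation: [0.504, 0.864, -0.0, -0.001]
force: [0.2, -0.1, -0.2]
width: 0.004
grasp_force: 0.4
```

```bash
python3 -c "
from h import *
where()"
```

```text
t 9.4 case mm [-139.9    1.    36.4] yaw err 0.0031 z [-0.002  0.    -1.   ] F [ 0.2 -0.1 -0.2] w 0.004
```

send_rows(
  rows=[
    {"translation": [4,0,0],"angular": [0,0,0],"jaw": 0},
    {"translation": [4,0,0],"angular": [0,0,0],"jaw": 0},
    {"translation": [4,0,0],"angular": [0,0,0],"jaw": 0},
    {"translation": [3,0,0],"angular": [0,0,0],"jaw": 0},
    {"translation": [0,0,0],"angular": [0,0,0],"jaw": 0},
  ],
)

```text
clock: 9.9
tcp_pos: [0.5915, -0.0089, 0.0375]
orientation: [0.504, 0.864, -0.0, -0.0]
force: [1.0, 0.1, 0.2]
width: 0.003
grasp_force: 0.0
```

send_rows(
  rows=[
    {"translation": [2,0,0],"angular": [0,0,0],"jaw": 0},
    {"translation": [1,0,0],"angular": [0,0,0],"jaw": 0},
    {"translation": [0,0,0],"angular": [0,0,0],"jaw": 0},
  ],
)

```text
clock: 10.2
tcp_pos: [0.5905, -0.0068, 0.0377]
orientation: [0.504, 0.864, 0.0, 0.0]
force: [1.1, 0.4, 0.8]
width: 0.004
grasp_force: 0.0
```

```bash
python3 -c "
from h import *
where()"
```

```text
t 10.2 case mm [-122.7    0.3   37.7] yaw err 0.0027 z [ 0.  0. -1.] F [1.1 0.4 0.8] w 0.004
```

send_rows(
  rows=[
    {"translation": [-20,0,0],"angular": [0,0,0],"jaw": 0},
    {"translation": [-30,0,0],"angular": [0,0,0],"jaw": 0},
    {"translation": [-30,0,-40],"angular": [0,0,0],"jaw": 0},
    {"translation": [0,0,-40],"angular": [0,0,0],"jaw": 0},
    {"translation": [0,0,-26],"angular": [0,0,0],"jaw": 0},
    {"translation": [0,0,0],"angular": [0,0,0],"jaw": 0},
    {"translation": [0,0,0],"angular": [0,0,0],"jaw": 0},
  ],
)

```text
clock: 10.9
tcp_pos: [0.6303, -0.0775, 0.1439]
orientation: [0.504, 0.863, 0.0, 0.001]
force: [-0.2, 0.6, 0.1]
width: 0.003
grasp_force: 0.0
```

```bash
python3 - <<'E'
from h import *
where()
a=snap('wrist','w5.png')
P=case2w(Q,[[-.09,0,.095],[-.0965,0,.099],[-.085,0,.109],[-.104,0,.067],[-.1105,0,.022],[-.110,0,.01]])
p=proj('wrist',P);y0=max(0,int(p[0,1])-60)
cv2.imwrite('pics/m5.png',cv2.resize(a[y0:y0+140,178:338,::-1],None,fx=4,fy=4,interpolation=cv2.INTER_CUBIC))
print(((p-[178,y0])*4).round().tolist())
E
```

```text
t 10.9 case mm [-2.038e+02  2.000e-01  1.439e+02] yaw err 0.0019 z [ 0.001 -0.    -1.   ] F [-0.2  0.6  0.1] w 0.003
[[313.0, 214.0], [313.0, 253.0], [313.0, 164.0], [312.0, 317.0], [311.0, 362.0], [311.0, 362.0]]
```

View pics/m5.png

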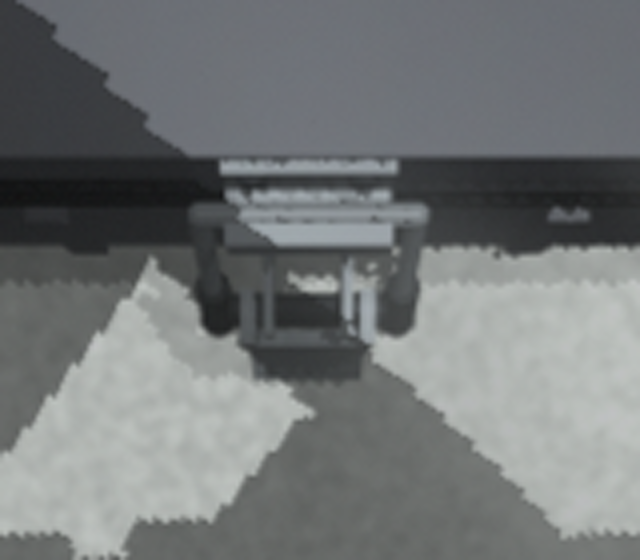

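```bash
python3 - <<'E'
from h import *
p0=proj('wrist',case2w(Q,[[-.09,0,.095]]))[0];y0=max(0,int(p0[1])-60)
for la in (0,.1,.2,.3,.4):
    d=np.array([-np.sin(la),0,-np.cos(la)]);n=np.array([-np.cos(la),0,np.sin(la)]);piv=np.array([-.104,0,.067])
    print(la,((proj('wrist',case2w(Q,[piv+.046*d+.0065*n,piv+.057*d+.0065*n,piv+.057*d+.0105*n]))[:,1]-y0)*4).round())
E
```

```text
0 [362. 364. 381.]
0.1 [383. 388. 406.]
0.2 [403. 412. 429.]
0.3 [422. 436. 452.]
0.4 [441. 458. 474.]
```

```bash
python3 -c "
from h import *
print(job_done())"
```

```text
the job is handed in; nothing more can be done
None
```

The job is handed in: by the last camera check the lid is shut, the loop's crossbar sits in the keeper, the lever has snapped home, and the arm touches nothing; I got no verdict back, and I steered clear of the other things on the bench but did not re-measure them.

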